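# Register a cutting die against the fence and stop

### The arm

A 6-joint arm with a two-finger parallel gripper is mounted at the origin on the work surface. World frame = base frame: x ahead of the robot, y to its left, z up, the work surface at z = 0. Lengths are in m, angles in rad, forces in N, time in s.
With the tool pointing down it reaches from about 0.3 to 0.825 m from the base axis. Payload 5.4 kg.
Tool frame: the origin (TCP) lies where the fingers leave the gripper's body, on its centre line; the fingertips stand 88 mm ahead of it and the grasp point (between the pads) lies bot.grip_point_offset ahead of it (bot.grip_point_offset is the distance from the TCP to the grasp point, in m); z points along the fingers, y is the direction in which the jaws open and shut (so a half turn about z gives the same grasp; the last joint's range is limited). The gripper opens to 92 mm and grips with 3 to 60 N. Pads are 20 mm wide; open, the fingers measure 128 mm over their backs; the gripper's body (75 mm by 189 mm) begins 69 mm behind the grasp point.
Start: joints at [0.91, 0.158, 1.597, -0, 1.386, -0.21], TCP at [0.251, 0.518, 0.303] pointing down, gripper open.
Joint ranges: [-2.91, 2.91], [-0.94, 2.29], [0.18, 2.7], [-1.29, 4.43], [0.17, 2.64], [-3, 3]. Speed limits (rad/s): [2.57, 2.57, 3.14, 3.14, 3.14, 3.14].

### API

Orientations are given as a unit quaternion [x, y, z, w].
In Python, from rig import bot, planner, vision gives the robot as it stands. Calls block until the motion is done:
- bot.movep(position, orientation): joint-space move of the TCP to a pose.
- bot.line_to(position, max_speed=0.15, orientation=None, f_stop=None): straight line of the TCP; orientation=None keeps the orientation; max_speed is the mean speed in m/s. With f_stop (N) it stops when the force on the tool has changed by that much, and returns True; else False.
- bot.goto_joints(angles): joint-space move.
- bot.set_gripper(opening): opening from 0.0 (shut) to 1.0 (fully open); the grip force is fixed at half the most; returns when the fingers have stopped.
- bot.sleep(seconds).
- planner.inverse_kinematics(position, orientation): joint angles nearest the present ones, or None.
- bot.get_state(): the state.
- vision.camera(name): name is "scene" or "side" or "wrist"; returns the picture (480x640x3 uint8, blue, green, red); there is no depth.
- vision.camera_params(name): a dict with "K" (3x3 intrinsics, pixels), "rvec" (rotation vector, rad) and "tvec" (3), from world to camera coordinates, as OpenCV has them. Camera axes: x right, y down, z forward; pixel columns grow to the right and rows downward; lengths in m; the calibration is good to about 2 mm. A picture is of the moment at which its call begins: read the wrist's pose just before it. camera_params takes no time and is no camera call; for the wrist camera it gives the pose at the moment of the call.
A pose or a line that the arm cannot do raises bot.MotionError and nothing moves.
- bot.close_job(): hands the job in, once; it reports no verdict.
The state is a dict: "time_s": time; "joint_pos": joint angles; "dq": joint speeds; "effort": joint torques, N m; "tcp_pos": TCP position; "tcp_rot": TCP orientation; "contact_force": force on the tool from outside, world axes, zero at the start; "moment": the same for the moment, N m; "finger_gap": opening from 0.0 (shut) to 1.0 (fully open).
Only numpy, scipy, OpenCV 4.12 (cv2) and the standard library are available. Lean on these libraries where they do the work, as an engineer would, in place of code of your own. Each camera call takes 0.05 s, during which the arm holds its last target.

### The job

Gently push the pocket-shaped steel cutting die with the orange crossbars along the cutting pad, using the fingers and never lifting or tipping it, into the corner of the register gauge on its side: its long straight back edge flush along the aluminium fence and its short straight side up against the blue stop. Leave the round die, the brass punch and everything else standing where they are, and finish with the hand clear.

Things in the scene. Friction and masses are not known exactly. Their poses are not given: they have to be found in the camera images.
- gauge: Fixed T-shaped register gauge on the pad (pad top 12 mm above the table), 25 mm high; place and yaw vary. Origin: on the pad, on the fence's working face, in line with the stop's middle. x points away from the robot, square to the fence; y along the fence, left. Fence: aluminium bar, y -250 to 250 mm, x 0 (working face) to 24. The die's bay is left (y > 0) or right (y < 0) of the stop.
- stop_end (a point): Near end of the gauge's blue stop, mid-width, at its top (gauge frame x = -100, y = 0, z = 25 mm). The stop is 30 mm wide (gauge y -15 to 15) and runs from here to the fence. Seated, the die's origin is in the gauge frame at x = -40, y = 75 (left bay) or -75 mm (right bay), with the gauge's yaw.
- die: Die to push: loose hollow steel frame, 80 (x) by 120 (y) by 32 mm high, walls 4 mm, open above and below, orange crossbars near its top, 0.3 to 0.65 kg; a push of 1 to 5 N slides it. Origin: centre of its underside. Straight back wall at x = 40 faces the fence; straight short sides at y = -60 and 60, from x = -22 to 40.
- die_back (a point): Middle of the die's straight back edge, at the foot of its outer face (40 mm in the die's +x from its origin). The opposite front wall, at x = -40 mm, spans y = -42 to 42; cut-off corners join it to the sides. The die starts turned up to 0.3 rad from the gauge, clear of fence and stop.
- ring_die: Bystander: loose round steel die, a ring 68 mm across and 32 mm high, in the other bay. Origin: centre of its underside.
- punch: Bystander: brass hole punch standing upright on the pad in front of the stop's near end, 26 mm across, 70 mm high. Origin: centre of its underside.
- oiler: Bystander: white plastic bottle with black cap standing beyond the fence, 56 mm across, 130 mm high. Origin: centre of its underside.
- tin: Bystander: green jar with steel lid standing beyond the fence, 72 mm across, 70 mm high. Origin: centre of its underside.
- mug: Bystander: white mug, 80 mm across, 90 mm high, on the table to the right. Origin: centre of its underside.
- wrench: Bystander: steel wrench lying flat, 190 mm long along its x, on the table to the left. Origin: centre of its underside.
There are look-alikes about, which are no part of the job. What is shaped like the die but turquoise is not meant.

How it is judged:
At the end, for the whole second after the job is handed in: The die lies flat and still on the pad, its back edge within 3.5 mm of the fence and its side within 3.5 mm of the stop, turned no more than 0.04 rad from the gauge (x of die_back in the frame of gauge above -0.0035 m and angle between the y axis of die and the y axis of gauge, either way round below 0.04 rad and (y of die_back in the frame of gauge between 0.07 and 0.0785 m or y of die_back in the frame of gauge between -0.0785 and -0.07 m) and height (world z) of die below 0.016 m and angle between die's own z axis and vertical below 0.05 rad and linear speed of die below 0.01 m/s); the robot touches nothing.
It fails at once if the die is lifted more than 8 mm off the pad (height (world z) of die above 0.02 m).
It fails at once if the die is tipped by more than 0.12 rad (angle between die's own z axis and vertical above 0.12 rad).
It fails at once if the die is gripped or pushed harder than 60 N (contact force between the fingers and die above 60 N).
It fails at once if another thing (round die, punch, bottle, jar, mug, wrench) is moved by more than 15 mm (distance of any of ring_die, punch, oiler, tin, mug, wrench from where it was at the start of the episode above 0.015 m).
It fails at once if a standing thing (round die, punch, bottle, jar, mug) is tipped by more than 0.5 rad (angle between any of ring_die, punch, oiler, tin, mug's own z axis and vertical above 0.5 rad).
It also fails if it takes over 48 s, if anything falls off the work surface, if the arm or the gripper's body presses on something with over 40 N, if the wrist force passes 120 N, or if a joint passes its speed limit or range.

## Working session

There is one attempt and no reset: what is moved stays moved. The work goes in short steps, each a Python script; the robot and the scene stay as the last script left them, time stands still between calls to the robot, and variables do not carry over. Pictures are saved under pics/ and viewed, and the job is handed in when it is done.

```bash
mkdir -p pics; ls
python3 - <<'E'
from rig import bot, planner, vision
import cv2
s=bot.get_state(); print(s['time_s'],s['tcp_pos'],s['tcp_rot'],bot.grip_point_offset)
for n in ["scene","side","wrist"]:
    cv2.imwrite(f"pics/{n}0.png",vision.camera(n)); print(n,vision.camera_params(n))
E
```

```text
pics
0.0 [0.25026045 0.51717623 0.30173684] [ 2.23493978e-01  9.74704881e-01 -8.38411668e-04 -3.66138281e-04] 0.0694
scene {'K': array([[474.57818244,   0.        , 318.61363238],
       [  0.        , 474.57818244, 243.61959586],
       [  0.        ,   0.        ,   1.        ]]), 'rvec': array([ 1.05788604,  2.35782957, -1.06414089]), 'tvec': array([ 0.3476627 , -0.23811435,  1.41484568])}
side {'K': array([[479.13855559,   0.        , 321.15131028],
       [  0.        , 479.13855559, 243.55668803],
       [  0.        ,   0.        ,   1.        ]]), 'rvec': array([ 2.1308278 , -0.8440232 ,  0.42905586]), 'tvec': array([-0.37995414,  0.27027023,  1.04231933])}
wrist {'K': array([[341.16398172,   0.        , 324.8835384 ],
       [  0.        , 341.16398172, 240.71377409],
       [  0.        ,   0.        ,   1.        ]]), 'rvec': array([-2.45729638, -1.54166855, -0.21098753]), 'tvec': array([-0.5740906 , -0.03104256,  0.39142896])}
```

View pics/scene0.png

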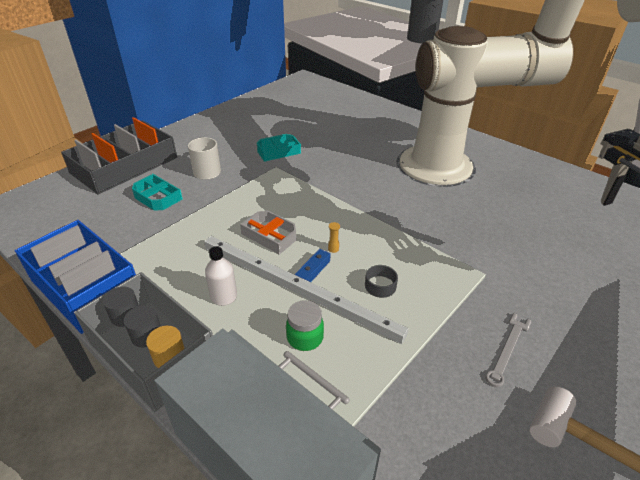

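View pics/side0.png

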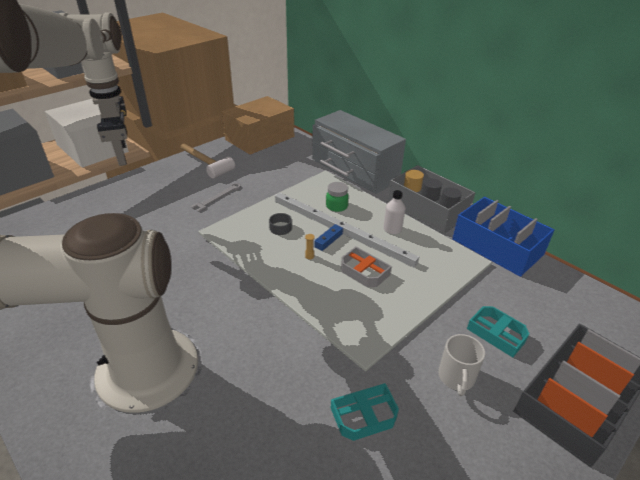

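View pics/wrist0.png

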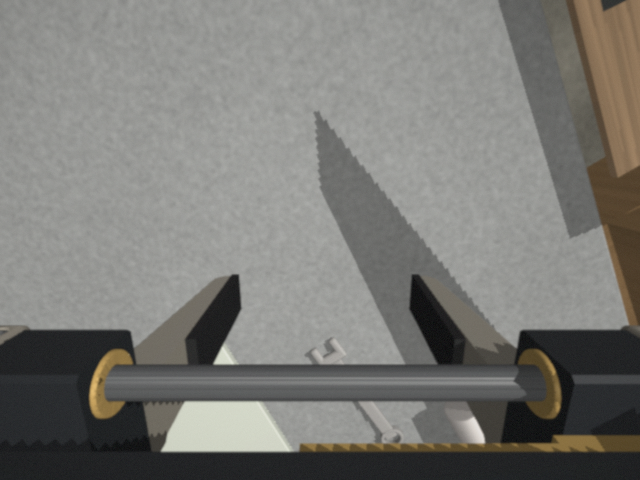

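The orange-barred die is at about (268,230) in the scene view and (365,265) in the side view. It sits in the right bay. The blue stop is at about (313,265) in scene and the punch at (334,238). I'll get rough positions first, then look from above.

```bash
cat > h.py <<'E'
import numpy as np, cv2
from rig import bot, planner, vision
from scipy.spatial.transform import Rotation as R
def ray(par,uv):
    Rm,_=cv2.Rodrigues(np.array(par['rvec'],float)); t=np.array(par['tvec']).ravel()
    d=Rm.T@np.linalg.inv(par['K'])@np.array([uv[0],uv[1],1.]); return -Rm.T@t,d
def onplane(par,uv,z):
    c,d=ray(par,uv); return (c+d*(z-c[2])/d[2])[:2]
def proj(par,P):
    return cv2.projectPoints(np.array(P,float).reshape(-1,3),np.array(par['rvec'],float),np.array(par['tvec'],float),par['K'],None)[0].reshape(-1,2)
def down(yaw): # tool z down; tool x axis at world angle yaw
    c,s=np.cos(yaw),np.sin(yaw)
    return R.from_matrix(np.array([[c,s,0],[s,-c,0],[0,0,-1]])).as_quat()
E
python3 - <<'E'
from h import *
np.set_printoptions(precision=4,suppress=True)
p=vision.camera_params('scene'); q=vision.camera_params('side')
for n,a,z in [('fenceR',(208,238),.037),('fenceL',(406,333),.037),('stop',(313,265),.037),('die',(268,228),.044),('punchtop',(334,226),.082),('ring',(381,270),.044),('bottle',(216,252),.142),('tin',(305,310),.082)]:
    print(n,onplane(p,a,z))
for n,a,z in [('stop',(329,236),.037),('die',(366,262),.044),('punchtop',(310,237),.082)]: print('side',n,onplane(q,a,z))
print(R.from_quat(bot.get_state()['tcp_rot']).as_matrix())
c,_=ray(vision.camera_params('wrist'),(0,0)); print(c, bot.get_state()['tcp_pos'], cv2.Rodrigues(vision.camera_params('wrist')['rvec'])[0])
E
```

```text
fenceR [ 0.6908 -0.1944]
fenceL [0.616  0.2999]
stop [0.5957 0.0461]
die [ 0.5786 -0.1114]
punchtop [0.5058 0.0283]
ring [0.5159 0.1689]
bottle [ 0.7738 -0.042 ]
tin [0.7294 0.1466]
side stop [0.585  0.0299]
side die [ 0.5734 -0.1205]
side punchtop [0.5034 0.0213]
[[-0.9001  0.4358 -0.0009]
 [ 0.4358  0.9001 -0.0011]
 [ 0.0003 -0.0014 -1.    ]]
[0.1816 0.5505 0.3843] [0.2503 0.5173 0.302 ] [[ 0.4353  0.9003 -0.0015]
 [ 0.8668 -0.4187  0.271 ]
 [ 0.2433 -0.1193 -0.9626]]
```

Run:
```python
from h import *
bot.movep([.61,-.05,.33],down(np.pi))
bot.sleep(.3)
p=vision.camera_params('wrist'); im=vision.camera('wrist')
cv2.imwrite('pics/w1.png',im); import pickle; pickle.dump(p,open('w1.pkl','wb'))
print(bot.get_state()['time_s'],bot.get_state()['tcp_pos'])
```

```text
2.8917 [ 0.61000095 -0.04973888  0.32999697]
```

View pics/w1.png

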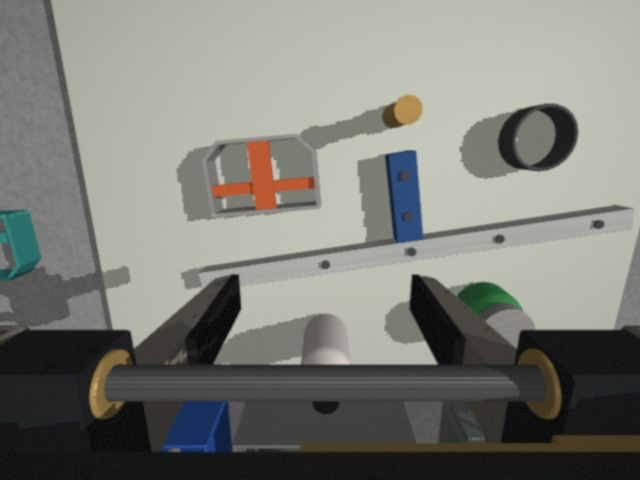

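Run:
```python
import cv2
im=cv2.imread('pics/w1.png')
cv2.imwrite('pics/c1.png',cv2.resize(im[125:225,190:335],None,fx=5.5,fy=5.5,interpolation=cv2.INTER_CUBIC))
cv2.imwrite('pics/c2.png',cv2.resize(im[140:290,375:445],None,fx=4,fy=4,interpolation=cv2.INTER_CUBIC))
```

```text
(no output)
```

View pics/c1.png

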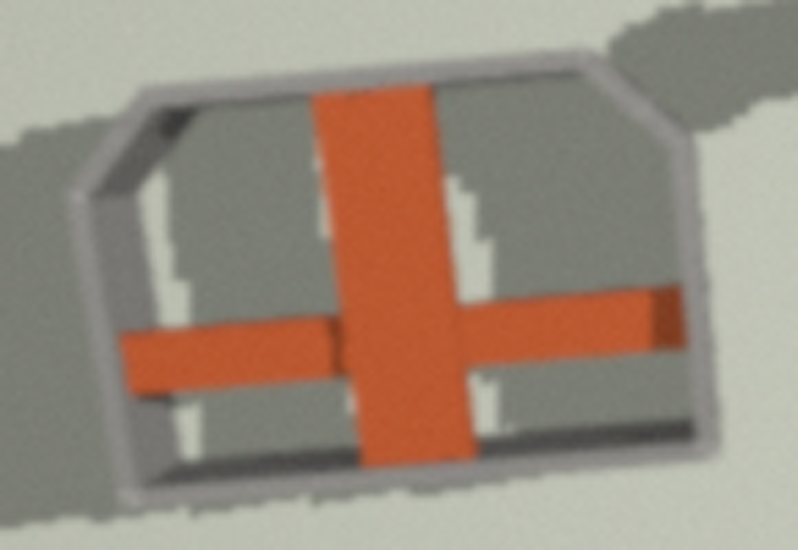

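View pics/c2.png

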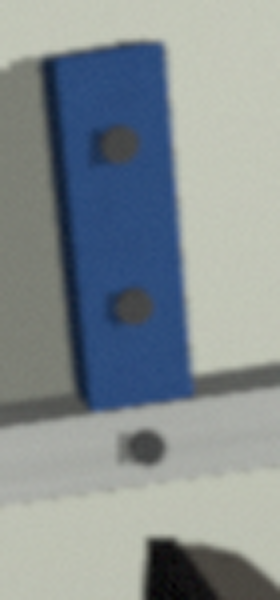

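```bash
cat > m1.py <<'E'
from h import *
import pickle
np.set_printoptions(precision=4,suppress=True)
p=pickle.load(open('w1.pkl','rb'))
f=lambda c,s,o,z:np.array([onplane(p,np.array(a)/s+np.array(o)-0.5+0.5/s,z) for a in c])
D=f([(127,503),(716,455),(692,130),(590,52),(148,90),(75,192)],5.5,(190,125),.044)
M=np.array([(40,-60),(40,60),(-22,60),(-40,42),(-40,-42),(-22,-60)])/1000
def fit(M,D):
    a=M-M.mean(0);b=D-D.mean(0)
    th=np.arctan2((a[:,0]*b[:,1]-a[:,1]*b[:,0]).sum(),(a*b).sum())
    Q=np.array([[np.cos(th),-np.sin(th)],[np.sin(th),np.cos(th)]]);t=D.mean(0)-Q@M.mean(0)
    return th,t,np.linalg.norm((Q@M.T).T+t-D,axis=1)
print('die',fit(M,D))
S=f([(45,60),(163,43),(190,393),(92,410)],4,(375,140),.037)
print('stop',fit(np.array([(-100,-15),(-100,15),(0,15),(0,-15)])/1000,S))
im=cv2.imread('pics/w1.png');g=cv2.cvtColor(im,cv2.COLOR_BGR2GRAY).astype(float)
# fence top front edge: for columns, dark->bright step
pts=[]
for u in list(range(245,380,4))+list(range(430,620,4)):
    v0=int(271-(u-203)*63/427)
    col=cv2.GaussianBlur(g,(5,3),0)[v0-14:v0+10,u]
    d=np.diff(col); k=int(np.argmax(d)); pts.append((u,v0-14+k+.5))
pts=np.array(pts); 
W=np.array([onplane(p,a,.037) for a in pts])
vx,vy,x0,y0=cv2.fitLine(W.astype(np.float32),cv2.DIST_HUBER,0,.001,.001).ravel()
r=(W-[x0,y0])@np.array([-vy,vx]); print('fence yaw',np.arctan2(-vx,vy)if vy>0 else np.arctan2(vx,-vy),x0,y0,'res',r.std(), pts[::8].tolist())
E
python3 m1.py
```

```text
die (np.float64(0.08578462445508432), array([ 0.5653, -0.1172]), array([0.0011, 0.0015, 0.0011, 0.0013, 0.001 , 0.0011]))
stop (np.float64(0.16797943683375444), array([0.6393, 0.0474]), array([0.0009, 0.0015, 0.0014, 0.0012]))
fence yaw 0.15586112 0.6354777 0.07461989 res 0.0003447560391196624 [[245.0, 265.5], [277.0, 260.5], [309.0, 256.5], [341.0, 251.5], [373.0, 246.5], [454.0, 234.5], [486.0, 229.5], [518.0, 225.5], [550.0, 220.5], [582.0, 215.5], [614.0, 210.5]]
```

```bash
cat >> h.py <<'E'
GY=.156; G0=np.array([.6396,.0468])
EX=np.array([np.cos(GY),np.sin(GY)]); EY=np.array([-np.sin(GY),np.cos(GY)])
def g2w(x,y,z): return [*(G0+x*EX+y*EY),z]
def w2g(P): d=np.array(P)[:2]-G0; return np.array([d@EX,d@EY])
def snap(tag):
    import pickle
    p=vision.camera_params('wrist'); im=vision.camera('wrist'); cv2.imwrite(f'pics/{tag}.png',im); pickle.dump(p,open(f'{tag}.pkl','wb'))
def st(m=''):
    s=bot.get_state(); print(m,round(s['time_s'],2),'g',w2g(s['tcp_pos']).round(4),'z',round(s['tcp_pos'][2],4),'F',np.round(s['contact_force'],1),'gap',round(s['finger_gap'],3))
E
python3 - <<'E'
from h import *
q=down(np.pi+GY)
bot.set_gripper(.4)
bot.movep(g2w(-.164,-.1505,.16),q); st('above')
print(bot.line_to(g2w(-.164,-.1505,.106),max_speed=.08,f_stop=8)); st('down')
print(bot.line_to(g2w(-.097,-.1505,.106),max_speed=.04,f_stop=20)); st('pushed')
bot.line_to(g2w(-.107,-.1505,.106),max_speed=.06)
bot.line_to(g2w(-.107,-.1505,.18),max_speed=.15)
bot.movep([.61,-.05,.33],q); bot.sleep(.2); snap('w2'); st()
E
```

```text
above 4.68 g [-0.1627 -0.1511] z 0.1614 F [ 0.7  0.5 -0.2] gap 0.4
False
down 5.51 g [-0.1637 -0.1507] z 0.1063 F [-0.1 -0.3 -0.4] gap 0.401
False
pushed 7.33 g [-0.097  -0.1504] z 0.1059 F [-3.6  0.1  0.4] gap 0.401
 9.27 g [-0.0452 -0.0914] z 0.3279 F [-0.2  0.4 -0.3] gap 0.398
```

View pics/w2.png

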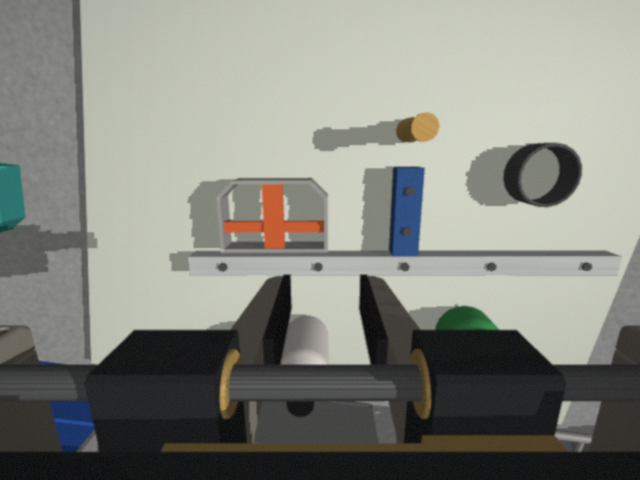

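The die now lies parallel to the fence, with its back edge at row ~250 and the fence edge at ~254. Its side is at column ~327 and the stop at ~391. I'll zoom in to measure.

Run:
```python
import cv2
im=cv2.imread('pics/w2.png')
cv2.imwrite('pics/c3.png',cv2.resize(im[165:265,210:435],None,fx=3.5,fy=3.5,interpolation=cv2.INTER_CUBIC))
```

```text
(no output)
```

View pics/c3.png

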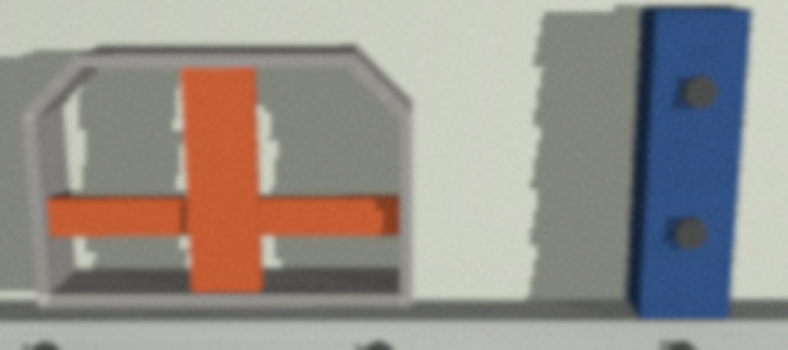

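Run:
```python
from h import *
import pickle
np.set_printoptions(precision=4,suppress=True)
p=pickle.load(open('w2.pkl','rb'))
f=lambda c,z:np.array([w2g(onplane(p,np.array(a)/3.5+np.array((210,165))-.36,z)) for a in c])
print('die back L,R, side top, ', f([(38,306),(411,303),(411,105)],.044))
print('front', f([(100,52),(355,48)],.044))
print('fence',f([(5,318),(600,318)],.037)); print('stop L edge',f([(652,10),(636,316)],.037),'R',f([(750,12),(730,316)],.037))
```

```text
die back L,R, side top,  [[-0.0069 -0.2084]
 [-0.0078 -0.0887]
 [-0.0714 -0.0887]]
front [[-0.0875 -0.183 ]
 [-0.0886 -0.1057]]
fence [[-0.0006 -0.2218]
 [-0.0004 -0.0266]]
stop L edge [[-0.0994 -0.015 ]
 [-0.0011 -0.0148]] R [[-0.0988  0.0151]
 [-0.0011  0.016 ]]
```

Run:
```python
from h import *
q=down(np.pi/2+GY)
bot.set_gripper(.15)
bot.movep(g2w(-.040,-.232,.16),q); st('above')
print(bot.line_to(g2w(-.040,-.232,.106),max_speed=.08,f_stop=8)); st('down')
print(bot.line_to(g2w(-.040,-.150,.106),max_speed=.04,f_stop=20)); st('pushed')
print(bot.line_to(g2w(-.040,-.140,.106),max_speed=.012,f_stop=9)); st('stop')
bot.line_to(g2w(-.040,-.165,.106),max_speed=.06)
bot.line_to(g2w(-.040,-.165,.16),max_speed=.15); st('up')
# front push
q=down(np.pi+GY)
bot.line_to(g2w(-.109,-.079,.2),max_speed=.3)
bot.set_gripper(.4)
bot.movep(g2w(-.045,-.09,.33),q); bot.sleep(.2); snap('w3'); st()
```

```text
above 11.03 g [-0.0396 -0.2319] z 0.1607 F [-0.2  0.6 -0.8] gap 0.149
False
down 11.86 g [-0.0397 -0.2322] z 0.1064 F [0.1 0.3 0.2] gap 0.152
False
pushed 14.06 g [-0.04   -0.1501] z 0.106 F [ 0.7 -3.2 -0.1] gap 0.145
True
stop 14.69 g [-0.0403 -0.1438] z 0.1058 F [-0.4 -0.9  0.7] gap 0.148
up 15.69 g [-0.0401 -0.1648] z 0.1599 F [ 0.1 -0.2 -0.6] gap 0.154
 18.38 g [-0.0452 -0.09  ] z 0.3297 F [0.7 0.1 0.3] gap 0.4
```

View pics/w3.png

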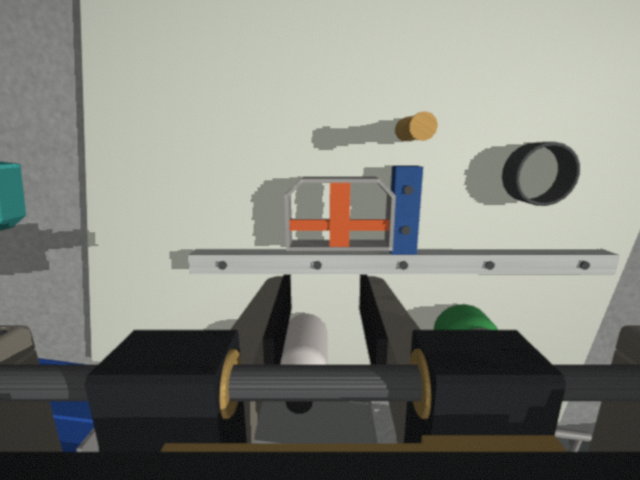

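The die's side is against the stop at column ~393, and a small gap to the fence remains at row ~250. Next is the push to the fence, then a light repeat push to the stop.

Run:
```python
from h import *
q=down(np.pi+GY)
bot.movep(g2w(-.110,-.076,.16),q)
print(bot.line_to(g2w(-.110,-.076,.106),max_speed=.08,f_stop=8)); st('down')
print(bot.line_to(g2w(-.096,-.076,.106),max_speed=.03,f_stop=15)); st('near')
print(bot.line_to(g2w(-.084,-.076,.106),max_speed=.012,f_stop=10)); st('fence')
bot.line_to(g2w(-.112,-.076,.106),max_speed=.06)
bot.line_to(g2w(-.112,-.076,.17),max_speed=.15); st('up')
q=down(np.pi/2+GY)
bot.set_gripper(.15)
bot.movep(g2w(-.036,-.166,.17),q)
print(bot.line_to(g2w(-.036,-.166,.106),max_speed=.08,f_stop=8)); st('down')
print(bot.line_to(g2w(-.036,-.148,.106),max_speed=.04,f_stop=20))
print(bot.line_to(g2w(-.036,-.138,.106),max_speed=.012,f_stop=9)); st('stop')
bot.line_to(g2w(-.036,-.166,.106),max_speed=.06)
bot.line_to(g2w(-.036,-.166,.18),max_speed=.15)
bot.movep(g2w(-.045,-.09,.33),down(np.pi+GY)); bot.sleep(.2); snap('w4'); st()
im=cv2.imread('pics/w4.png')
cv2.imwrite('pics/c4.png',cv2.resize(im[165:275,270:435],None,fx=4.5,fy=4.5,interpolation=cv2.INTER_CUBIC))
for n in ('scene','side'): cv2.imwrite(f'pics/{n}4.png',vision.camera(n))
```

```text
False
down 19.96 g [-0.1097 -0.0761] z 0.1062 F [-0.7  0.6  0.5] gap 0.401
False
near 20.57 g [-0.0961 -0.0761] z 0.1059 F [-2.  -1.5  2. ] gap 0.398
True
fence 21.26 g [-0.0898 -0.0758] z 0.1054 F [-0.8  0.3 -0.1] gap 0.401
up 22.34 g [-0.1121 -0.0759] z 0.1695 F [-0.9 -0.2  0. ] gap 0.4
False
down 25.15 g [-0.0356 -0.1662] z 0.1066 F [-1.  -0.4 -0.4] gap 0.145
False
True
stop 26.3 g [-0.0362 -0.1438] z 0.1058 F [ 0.4 -1.6  1.3] gap 0.147
 29.03 g [-0.0451 -0.0901] z 0.3295 F [1.3 0.  0.4] gap 0.151
```

View pics/c4.png

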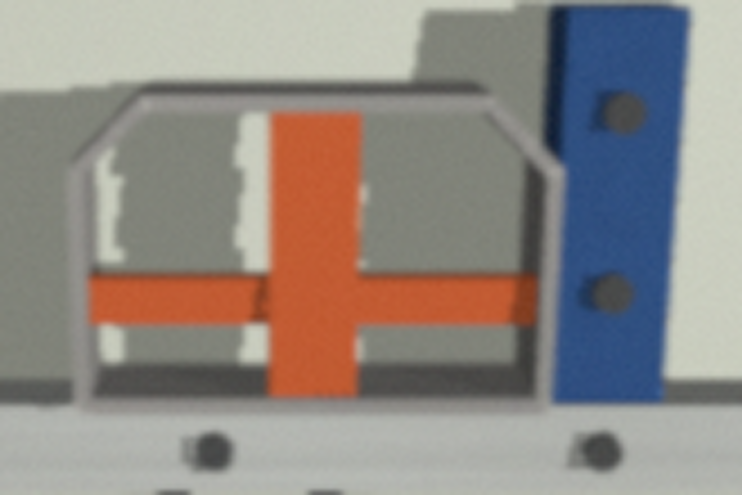

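View pics/scene4.png

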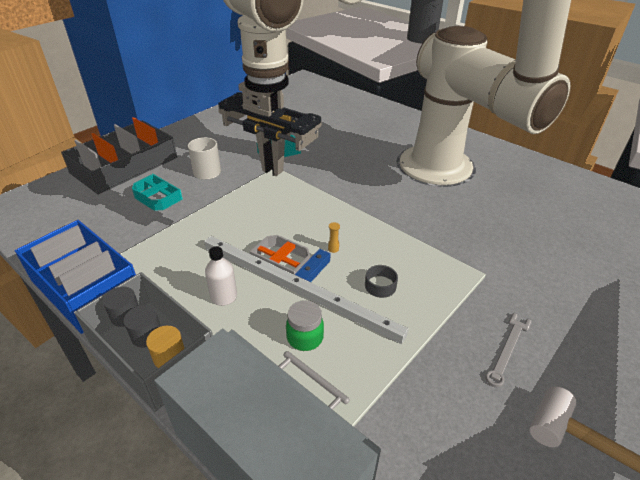

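Run:
```python
from h import *
import pickle
np.set_printoptions(precision=4,suppress=True)
p=pickle.load(open('w4.pkl','rb'))
f=lambda c,z:np.array([w2g(onplane(p,np.array(a)/4.5+np.array((270,165))-.39,z)) for a in c])
print('back',f([(80,411),(550,409)],.044)); print('side',f([(565,175),(550,400)],.044)); print('fence',f([(30,404),(715,403)],.037)); print('stop R',f([(690,10),(664,402)],.037))
print('front',f([(148,96),(488,96)],.044))
```

```text
back [[-0.0004 -0.1327]
 [-0.001  -0.0143]]
side [[-0.0603 -0.0138]
 [-0.0033 -0.0145]]
fence [[-0.     -0.1463]
 [-0.0003  0.0293]]
stop R [[-0.0989  0.0153]
 [-0.0005  0.0162]]
front [[-0.0793 -0.1142]
 [-0.0793 -0.0332]]
```

The die is seated: its back edge is within ~1 mm of the fence, its side is on the stop, and its yaw error is under 0.01 rad. The hand is clear, so I'm handing in.

```bash
python3 -c "
from rig import bot
bot.close_job(); print(bot.get_state()['time_s'])"
```

```text
the job is handed in; nothing more can be done
the job is handed in; nothing more can be done
```

The orange-barred die is in the corner of the gauge's right bay, and I handed the job in after about 29 s of the 48 s allowed. No verdict came back.

I pushed it flat along the pad with two partly opened fingers: first towards the fence, which also squared it up, then sideways to the stop. After that I seated it gently against the fence and pushed it once more against the stop. Contact forces stayed near 10 N, and the die was never lifted or gripped.

**Last checks, from one wrist picture (accurate to about 1–2 mm):**
- **Fence:** the back edge is 0.4–1.0 mm from it.
- **Stop:** the die's side reads 0.5–1.2 mm past the stop's face, which I take as measuring error with the two touching.
- **Yaw:** the die is turned about 0.005 rad from the gauge.
- **Fingers:** where they stopped on each push agrees with the die being fully seated.

The final scene picture shows the round die, punch, bottle, jar, mug and wrench where they started. I checked that by eye, not by measuring. The hand finished clear, about 0.2 m above the die. No check failed or disagreed.

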